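# Open a push-and-turn safety cap on a docked cleaner bottle

## Task

Get the green cleaner bottle ready for refilling: stand it upright in the square socket of the grey raised holder, so that it cannot turn, with its cap still on. Then press the red safety cap down, keep it pressed while you twist it about 70 degrees anticlockwise as seen from above, and lift it straight off. Finish still holding the cap in the gripper, upright and still, about 6 cm above the mouth of the bottle, with the bottle left standing in the holder and the small things round about not disturbed.

Things in the scene. Friction and masses are not known exactly. Their poses are not given: they have to be found in the camera images.
- bottle: green bottle, square body 52 x 52 mm, 72 mm tall (flats face its x and y axes), round sloping shoulder to 84 mm; 0.2 to 0.45 kg, loose, its cap locked on (116 mm tall with cap). Origin: centre of its underside; z up. Grip the flats up to 70 mm above the underside; it may also be lifted by its locked cap
- mouth (a point): centre of the bottle's mouth, on top of the white neck, 101 mm above the bottle's underside; axes as the bottle. The neck's flange is 40 mm across, with two exits for the cap's lugs at 70 and 250 degrees anticlockwise from the bottle's x axis
- cap: red round ribbed cap, 50 mm across, 25 mm tall, 45 g. Origin: centre of its lower rim; z up; a white arrow on top points along its x. Locked: origin 91 mm above the bottle's underside, arrow along the bottle's x (4 degrees of play). Clear of the shoulder: fingertips may reach 7 mm below its rim
- cap_top (a point): centre of the cap's flat top, 25 mm above its rim. A spring inside resists pressing: 4 N at first, 9 N at the stop 5.5 mm down. It turns only while 4 mm or more down; it lifts off only between 62 and 78 degrees anticlockwise (from above) of the locked place: press to the stop, turn 70. End stop at about 80. Clockwise never opens it
- holder: grey raised bottle holder fixed to the counter, 92 mm square base plate 8 mm thick, pedestal, square socket on top with sides along its x and y axes. Origin: centre of its underside; z up. The bottle fits in any quarter turn; seated, the bottle's origin is 40 mm above this one
- socket (a point): centre of the socket's floor, 40 mm above the holder's underside; axes as the holder. The socket is 56 mm square inside (2 mm of room on each side of the bottle); straight walls 25 mm tall, then a flared lead-in lip, 75 mm across outside, up to 32 mm above this floor
- staples_box: orange box of staples, 47 x 86 x 27 mm, lying; origin: centre of its underside. Not to be disturbed
- glue_stick: yellow glue stick, 26 mm across, 90 mm tall, standing; origin: centre of its underside. Not to be disturbed
- date_stamp: stamp with dark knob on a wooden block, 30 x 52 x 66 mm, standing; origin: centre of its underside. Not to be disturbed
- clip_tin: small round tin with gold lid, 64 mm across, 28 mm tall; origin: centre of its underside. Not to be disturbed

How it is judged (in metres and radians):
On the way, in this order (a step that is already met when the one before it is completed fails the run):
1. the bottle stands seated in the holder's socket with its cap still locked on and not pressed (z of bottle in the frame of holder between 0.036 and 0.0435 m and horizontal distance between bottle and holder below 0.007 m and angle between bottle's own z axis and vertical below 0.08 rad and z of cap in the frame of bottle between 0.0895 and 0.0925 m and angle between the x axis of cap and the x axis of bottle, either way round below 0.2 rad), for 0.2 s.
2. the cap is pressed down by more than 3 mm on the seated bottle (z of bottle in the frame of holder between 0.036 and 0.0435 m and horizontal distance between bottle and holder below 0.007 m and angle between bottle's own z axis and vertical below 0.08 rad and z of cap in the frame of bottle below 0.088 m), for 0.1 s.
3. the cap is twisted by more than 0.9 rad on the seated bottle, still on the neck (z of bottle in the frame of holder between 0.036 and 0.0435 m and horizontal distance between bottle and holder below 0.007 m and angle between bottle's own z axis and vertical below 0.08 rad and angle between the x axis of cap and the x axis of bottle, either way round above 0.9 rad and z of cap in the frame of bottle below 0.096 m), for 0.1 s.
At the end, for the whole second after the job is handed in: Bottle upright in the holder (within 7 mm of its axis, 3.5 mm of the socket floor, 0.08 rad); the gripper holds the cap (over 1 N), touching neither, still, upright within 0.3 rad, its rim 3 to 12 cm above the bottle's mouth and within 4 cm of its axis (z of bottle in the frame of holder between 0.036 and 0.0435 m and horizontal distance between bottle and holder below 0.007 m and angle between bottle's own z axis and vertical below 0.08 rad and z of cap in the frame of bottle between 0.131 and 0.221 m and horizontal distance between cap and bottle below 0.04 m and angle between cap's own z axis and vertical below 0.3 rad and contact force between cap and the fingers above 1 N and contact force between cap and bottle below 0.05 N and contact force between cap and holder below 0.05 N and linear speed of cap below 0.03 m/s); the arm keeps its last pose, push and grip.
It fails at once if the bottle is tipped by more than 0.5 rad (angle between bottle's own z axis and vertical above 0.5 rad).
It fails at once if a bystander (staples box, glue stick, stamp or tin) is moved by more than 25 mm or tipped over (distance of any of staples_box, glue_stick, date_stamp, clip_tin from where it was at the start of the episode above 0.025 m or angle between any of staples_box, glue_stick, date_stamp, clip_tin's own z axis and vertical above 0.5 rad).
It also fails if it takes over 51 s, if anything falls off the work surface, if the arm or the gripper's body presses on something with over 40 N, if the wrist force passes 120 N, or if a joint passes its speed limit or range.

## Robot

A 6-joint arm with a two-finger parallel gripper is mounted at the origin on a cart in front of the work surface, level with it; the furniture and walls round the work are solid. World frame = base frame: x ahead of the robot, y to its left, z up, the work surface at z = 0. Lengths are in mm, angles in degrees, forces in N, time in s.
With the tool pointing down it reaches from about 275 to 750 mm from the base axis. Payload 10.2 kg.
Tool frame: the origin (TCP) lies between the finger pads; the fingertips stand manip.nose_length ahead of it and the grasp point (between the pads) lies 6 mm ahead of it (manip.nose_length is the distance from the TCP to the fingertips, in mm); z points along the fingers, y is the direction in which the jaws open and shut (so a half turn about z gives the same grasp; the last joint's range is limited). The gripper opens to 85 mm and grips with 20 to 120 N. Pads are 22 mm wide; open, the fingers measure 114 mm over their backs; the gripper's body (76 mm by 85 mm) begins 54 mm behind the grasp point. The pads swing forward as they close: fully open they stand 13 mm farther back than shut.
Start: joints at [-83.904, 17.928, 85.812, -0, 76.261, -12.8], TCP at [170.011, -496.717, 256.294] pointing down, gripper open.
Joint ranges: [-168.41, 168.41], [-55.51, 124.54], [10.69, 146.95], [-70.63, 250.63], [1, 178], [-165.06, 165.06]. Speed limits (degrees/s): [136.94, 136.94, 172.46, 180, 180, 180].

## Interface

Orientations are given as [roll, pitch, yaw] about the fixed x, y, z axes, in that order (R = Rz(yaw) Ry(pitch) Rx(roll)).
In Python, from cell import manip gives the robot as it stands.
- The arm moves only by the tool servo_tool, never from a script. Its argument "moves" is a list of rows, each an object of numbers: "dx", "dy", "dz": the shift along the tool's x, y, z in mm; "wx", "wy", "wz": the turn, a rotation vector about the tool's x, y, z in rad; "hand": the finger opening in mm, from 0 to 85.4. A call has 1 to 8 rows; each row is the pose to reach, as a shift and turn from the pose commanded when the call began, along the tool's axes at that moment; what a row does not reach only later rows make up. A row lasts 1/12 s, in which the tool goes at most 41.7 mm and 7.16 degrees, less where a joint would pass 70% of its speed; a pose out of reach is approached as far as the arm can. A call with a gripper value outside its range is refused whole. The fingers move at their own pace and stop on an object; "newtons" is the grip in N (left out, the last holds). Time passes only in rows, so rows that repeat a pose let the fingers close. It gives the time, the measured TCP pose, the force and the opening at its end, in the units of the state.
- manip.observe(): the state, without advancing time (a new reading comes with each control period).
- manip.get_image(name): name is "scene" or "top" or "wrist"; returns (picture, depth): 384x512x3 uint8, red, green, blue; 384x512 float32, mm along the optical axis (not along the pixel's ray), 0 where there is no reading.
- manip.calibration(name): a dict with "camera_matrix" (3x3 intrinsics, pixels), "position" and "rotation" of the camera in the world. Camera axes: x right, y down, z forward; pixel columns grow to the right and rows downward; lengths in mm; the calibration is good to about 2 mm. A picture is of the moment at which its call begins: read the wrist's pose just before it. calibration takes no time and is no camera call; for the wrist camera it gives the pose at the moment of the call.
- manip.sign_off(): hands the job in, once; it reports no verdict.
The state is a dict: "time": time; "joint_pos": joint angles; "joint_velocities": joint speeds; "joint_efforts": joint torques, N m; "ee_pos": TCP position; "ee_rot": TCP orientation; "contact_force": force on the tool from outside, world axes, zero at the start; "moment": the same for the moment, N m; "finger_gap": finger opening in mm.
Only numpy, scipy, OpenCV 4.12 (cv2) and the standard library are available. Lean on these libraries where they do the work, as an engineer would, in place of code of your own. Each camera call takes 0.05 s, during which the arm holds its last target.

## Working session

There is one attempt and no reset: what is moved stays moved. The work goes in short steps, Python scripts to look and compute and a tool call to move; the robot and the scene stay as the last step left them, time stands still between calls to the robot, and variables do not carry over. Pictures are saved under pics/ and viewed, and the job is handed in when it is done.

Besides the shell and the picture viewer there is one more tool, called after "Emit:" in YAML: its name, and indented under it one key for each argument. servo_tool: Moves the arm, as the interface text tells. Its arguments: {"type":"object","properties":{"moves":{"type":"array"},"newtons":{"type":"number"}},"required":["moves"]}

```bash
ls; mkdir -p pics
python3 - <<'E'
from cell import manip
import cv2,numpy as np
print(manip.observe(), manip.nose_length)
for n in ["scene","top","wrist"]:
    c=manip.calibration(n); print(n,c)
    im,d=manip.get_image(n); cv2.imwrite(f"pics/{n}0.png",im[:,:,::-1]); np.savez(f"pics/{n}0.npz",im=im,d=d,K=c["camera_matrix"],p=c["position"],R=c["rotation"])
E
```

```text
pics
{'time': 0.0, 'joint_pos': array([-8.39027006e+01,  1.79594015e+01,  8.58542979e+01, -2.16212912e-03,
        7.62596484e+01, -1.27999106e+01]), 'joint_velocities': array([-0.00228401,  0.05568529, -0.0607987 ,  0.08672967,  0.06594418,
        0.01961199]), 'joint_efforts': array([ 7.47062331e-04, -4.12259209e+01, -2.59743851e+01, -1.26368718e-04,
        4.11069137e-03,  7.36602352e-07]), 'ee_pos': array([ 169.98803607, -496.48122912,  255.73353439]), 'ee_rot': array([-1.79928010e+02, -1.42025768e-02,  1.88977159e+01]), 'contact_force': array([1.02779352, 0.70346388, 0.08495443]), 'moment': array([-0.01276156,  0.02385135,  0.00371042]), 'finger_gap': 85.01208750566742} 25.0
scene {'camera_matrix': array([[354.68478767,   0.        , 258.20711616],
       [  0.        , 354.68478767, 195.09655416],
       [  0.        ,   0.        ,   1.        ]]), 'position': array([160.35947558, 674.08886714, 606.7009552 ]), 'rotation': array([-126.16197261,    0.57096771, -147.25461056])}
top {'camera_matrix': array([[456.59759124,   0.        , 255.92011748],
       [  0.        , 456.59759124, 190.77219105],
       [  0.        ,   0.        ,   1.        ]]), 'position': array([418.07713923, 103.60680593, 968.11095391]), 'rotation': array([-171.32181017,   -1.32936627,  -90.29069136])}
wrist {'camera_matrix': array([[278.2406569 ,   0.        , 255.64119264],
       [  0.        , 278.2406569 , 189.93448363],
       [  0.        ,   0.        ,   1.        ]]), 'position': array([ 235.74044316, -474.37162736,  373.43871391]), 'rotation': array([ 1.64142924e+02,  1.01205544e-01, -7.10303768e+01])}
```

View pics/scene0.png

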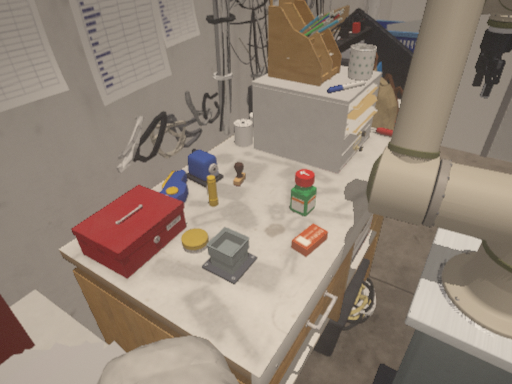

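View pics/top0.png

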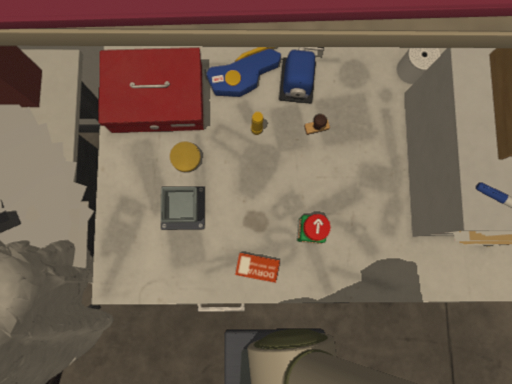

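View pics/wrist0.png

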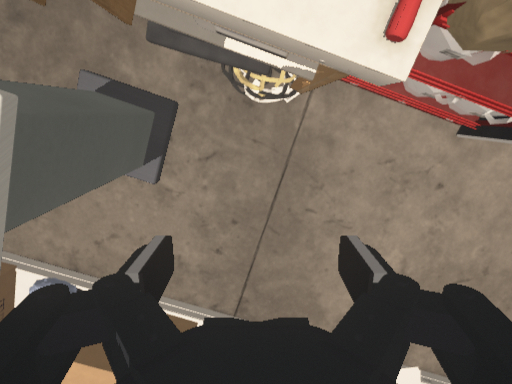

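The scene and top pictures show the bottle with the red cap at about (316,228) in the top view and the holder at about (182,207). The staples box is at (258,267), the glue stick at (257,122), the stamp at (318,124) and the tin at (185,157). The wrist camera doesn't see the work yet.

```bash
cat > h.py <<'E'
import numpy as np,cv2
from scipy.spatial.transform import Rotation as Ro
def load(n):
    z=np.load(f"pics/{n}.npz"); im,d,K,p,r=[z[k] for k in("im","d","K","p","R")]
    R=Ro.from_euler("xyz",r,degrees=True).as_matrix()
    v,u=np.mgrid[:d.shape[0],:d.shape[1]]
    P=np.stack([(u-K[0,2])/K[0,0]*d,(v-K[1,2])/K[1,1]*d,d],-1)@R.T+p
    P[d==0]=np.nan
    return im,d,K,p,R,P
def snap(n,tag):
    from cell import manip
    c=manip.calibration(n); im,d=manip.get_image(n)
    cv2.imwrite(f"pics/{tag}.png",im[:,:,::-1]); np.savez(f"pics/{tag}.npz",im=im,d=d,K=c["camera_matrix"],p=c["position"],R=c["rotation"])
E
python3 - <<'E'
from h import *
im,d,K,p,R,P=load("top0")
def crop(x0,y0,x1,y1,s,f): cv2.imwrite(f,cv2.resize(im[y0:y1,x0:x1,::-1],None,fx=s,fy=s,interpolation=cv2.INTER_CUBIC))
crop(280,190,360,260,8,"pics/cb.png"); crop(150,175,220,240,9,"pics/ch.png")
for n,(u,v) in dict(cap=(318,230),holder=(182,207),staples=(258,267),glue=(257,122),stamp=(318,124),tin=(185,157)).items(): print(n,P[v,u].round(1))
i=im.astype(int)
# cap top
m=(P[...,2]>100)&(abs(P[...,0]-P[230,318,0])<60)&(abs(P[...,1]-P[230,318,1])<60)
print("cap top z",np.nanmedian(P[m][:,2]),m.sum()); t=m&(P[...,2]>np.nanmedian(P[m][:,2])-4)
(c,r)=cv2.minEnclosingCircle(P[t][:,:2].astype(np.float32)); print(c,r,P[t].mean(0))
m=(P[...,2]>55)&(P[...,2]<82)&(abs(P[...,0]-P[207,182,0])<60)&(abs(P[...,1]-P[207,182,1])<60)
print("lip",m.sum(),cv2.minAreaRect(P[m][:,:2].astype(np.float32)),np.percentile(P[m][:,2],[5,50,95]))
m=(P[...,2]>3)&(P[...,2]<14)&(abs(P[...,0]-P[207,182,0])<70)&(abs(P[...,1]-P[207,182,1])<70)
print("base",m.sum(),cv2.minAreaRect(P[m][:,:2].astype(np.float32)))
m=(P[...,2]>34)&(P[...,2]<48)&(abs(P[...,0]-P[207,182,0])<50)&(abs(P[...,1]-P[207,182,1])<50)
print("floor",P[m].mean(0))
g=(i[...,1]>i[...,0]+30)&(i[...,1]>i[...,2]+30)&(P[...,2]>60)
print("green",g.sum(),P[g].min(0),P[g].max(0))
im2,d2,K2,p2,R2,P2=load("scene0"); i=im2.astype(int)
g=(i[...,1]>i[...,0]+30)&(i[...,1]>i[...,2]+30)&(P2[...,2]>20)&(P2[...,2]<75)
print("scene green",g.sum(),P2[g].min(0),P2[g].max(0))
G=np.where(g); print(G[0].min(),G[0].max(),G[1].min(),G[1].max())
cv2.imwrite("pics/cs.png",cv2.resize(im2[160:225,270:340,::-1],None,fx=8,fy=8,interpolation=cv2.INTER_CUBIC))
E
```

```text
cap [473.5 -32.2 118.5]
holder [526.3 232.1  41. ]
staples [404.8  77.6  26.8]
glue [693.2  79.5  81.6]
stamp [694.7 -46.5  63.9]
tin [633.6 229.7  27.5]
cap top z 116.03354575262676 560
(480.4851379394531, -30.69013786315918) 25.081281661987305 [480.35724658 -30.55355657 116.15761406]
lip 505 ((530.0211181640625, 236.98733520507812), (70.07838439941406, 69.78404998779297), 0.6030008792877197) [61.99495286 69.44582953 73.23341058]
base 711 ((526.10400390625, 232.0628662109375), (137.93589782714844, 138.4188690185547), 89.91682434082031)
floor [531.81942019 237.29872558  40.26876054]
green 131 [453.1574329  -53.06666053  64.13166807] [506.53174381  -4.03231797 101.37281953]
scene green 205 [449.72256909 -55.28955063  20.2993538 ] [504.48031054  -2.1797368   74.82438719]
186 211 291 315
```

View pics/cb.png

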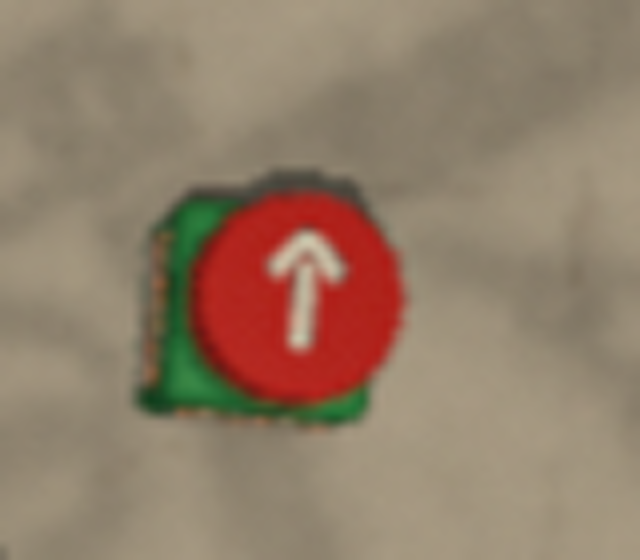

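View pics/ch.png

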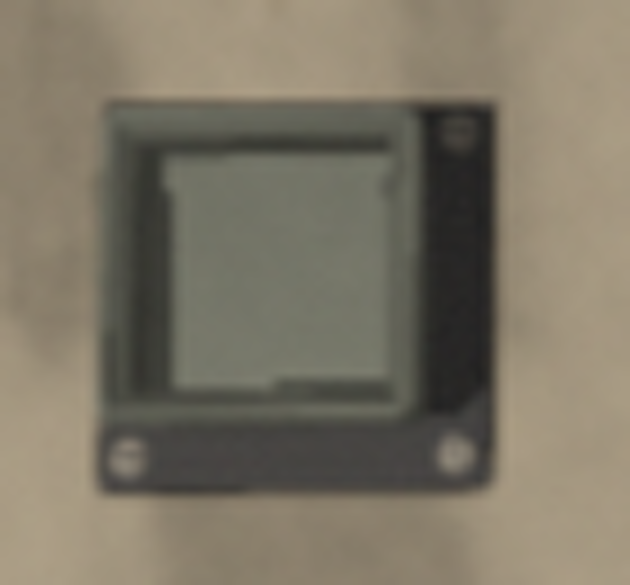

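View pics/cs.png

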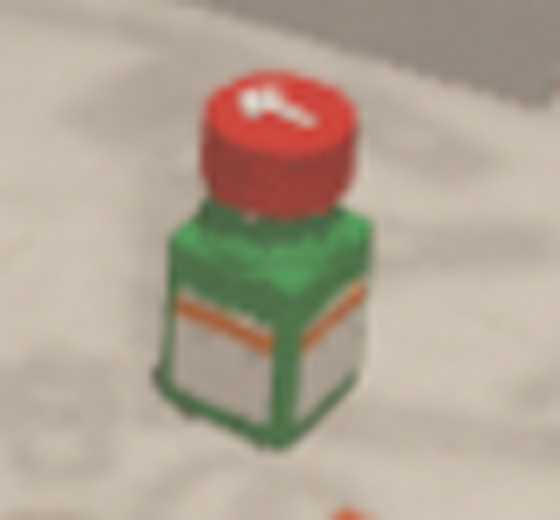

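Run:
```python
from h import *
im,d,K,p,R,P=load("top0")
def at(u,v,z):
    r=R@np.array([(u-K[0,2])/K[0,0],(v-K[1,2])/K[1,1],1]); return (p+r*(z-p[2])/r[2]).round(1)
for n,uv,z in [("lip",[(161.7,186.4),(196.4,186.4),(196.4,221.3),(161.7,221.3)],72),("base",[(161.2,229.1),(204.4,229.1),(204.5,186.5)],8),("floor",[(193.3,192),(193.3,218.2),(169,218.2)],40)]:
    q=np.array([at(a-.4,b-.4,z) for a,b in uv]); print(n,q.tolist())
    if len(q)==4: print(q.mean(0))
    else: print((q[0]+q[2])/2)
q=np.array([at(280+a/8-.4,190+b/8-.4,116) for a,b in [(297,193),(297,403),(190,298),(404,298)]]);print("cap",q.mean(0),q.tolist())
a=at(280+298/8,190+348/8,116)-at(280+307/8,190+235/8,116);print("arrow",np.degrees(np.arctan2(-a[1],-a[0])))
a=at(280+140/8,190+405/8,0)-at(280+360/8,190+418/8,0);print("edge",np.degrees(np.arctan2(-a[0],a[1])),a)
# tall stuff
im2,d2,K2,p2,R2,P2=load("scene0")
for Q in(P,P2):
  for zl in (40,150,250,350):
    m=(Q[...,2]>zl)&(Q[...,2]<500)&(Q[...,0]>250)&(Q[...,0]<800)&(Q[...,1]<-80)&(Q[...,1]>-450)
    print(zl,m.sum(),Q[m].min(0).round() if m.any() else "",Q[m].max(0).round() if m.any() else "")
```

```text
lip [[564.6, 269.4, 72.0], [564.5, 200.9, 72.0], [495.2, 199.9, 72.0], [495.4, 267.6, 72.0]]
[529.925 234.45   72.   ]
base [[484.6, 279.9, 8.0], [484.3, 189.8, 8.0], [574.8, 190.7, 8.0]]
[529.7 235.3   8. ]
floor [[558.1, 210.6, 40.0], [504.3, 209.7, 40.0], [504.5, 258.9, 40.0]]
[531.3  234.75  40.  ]
cap [479.625 -30.3   116.   ] [[504.2, -30.9, 116.0], [455.1, -29.7, 116.0], [479.7, -5.2, 116.0], [479.5, -55.4, 116.0]]
arrow -6.054191894114821
edge -3.6313970399058264 [ 3.7 58.3  0. ]
40 18250 [ 446. -406.   40.] [ 787. -246.  308.]
150 14329 [ 451. -366.  150.] [ 786. -246.  308.]
250 2138 [ 501. -322.  250.] [ 764. -268.  308.]
350 0  
40 13269 [ 441. -450.   40.] [ 787. -244.  457.]
150 9803 [ 448. -450.  150.] [ 787. -244.  457.]
250 4999 [ 468. -450.  250.] [ 764. -270.  457.]
350 2013 [ 569. -450.  350.] [ 764. -307.  457.]
```

```bash
cat >> h.py <<'E'
def rel(p0,yaw0,p1,yaw1):
    c,s=np.cos(np.radians(yaw0)),np.sin(np.radians(yaw0)); d=np.subtract(p1,p0)
    print("dx %.1f dy %.1f dz %.1f wz %.4f"%(c*d[0]+s*d[1],s*d[0]-c*d[1],-d[2],-np.radians(yaw1-yaw0)), np.linalg.norm(d)/41.7)
E
python3 - <<'E'
from h import *
rel((170,-496.7,256.3),18.9,(250,-250,270),18.9)
rel((250,-250,270),18.9,(460,-30,270),-4)
E
```

```text
dx 155.6 dy -207.5 dz -13.7 wz -0.0000 6.228025046667644
dx 269.9 dy -140.1 dz 0.0 wz 0.3997 7.293480252156138
```

Emit:
servo_tool:
  moves:
    - {"dx": 155.6, "dy": -207.5, "dz": -13.7, "hand": 85}
    - {"dx": 155.6, "dy": -207.5, "dz": -13.7}
    - {"dx": 155.6, "dy": -207.5, "dz": -13.7}
    - {"dx": 155.6, "dy": -207.5, "dz": -13.7}
    - {"dx": 155.6, "dy": -207.5, "dz": -13.7}
    - {"dx": 155.6, "dy": -207.5, "dz": -13.7}
    - {"dx": 155.6, "dy": -207.5, "dz": -13.7}
    - {"dx": 155.6, "dy": -207.5, "dz": -13.7}

```text
$.moves[0]: bad value
```

Emit:
servo_tool:
  moves:
    - {"dx": 269.9, "dy": -140.1, "wz": 0.3997}
    - {"dx": 269.9, "dy": -140.1, "wz": 0.3997}
    - {"dx": 269.9, "dy": -140.1, "wz": 0.3997}
    - {"dx": 269.9, "dy": -140.1, "wz": 0.3997}
    - {"dx": 269.9, "dy": -140.1, "wz": 0.3997}
    - {"dx": 269.9, "dy": -140.1, "wz": 0.3997}
    - {"dx": 269.9, "dy": -140.1, "wz": 0.3997}
    - {"dx": 269.9, "dy": -140.1, "wz": 0.3997}

```text
$.moves[0]: bad value
```

Emit:
servo_tool:
  moves:
    - {"dx": 0}
    - {"dx": 0}
    - {"dx": 0}

```text
$.moves[0]: bad value
```

Run:
```python
from h import *
from cell import manip
print(manip.observe()); print(manip.calibration("wrist"))
snap("wrist","w1")
im,d,K,p,R,P=load("w1")
m=(P[...,2]>108)&(P[...,2]<125)&(abs(P[...,0]-480)<45)&(abs(P[...,1]+30)<45)
print(m.sum(),cv2.minEnclosingCircle(P[m][:,:2].astype(np.float32)),np.median(P[m][:,2]))
```

```text
{'time': 0.15, 'joint_pos': array([-8.39024420e+01,  1.79511945e+01,  8.58420151e+01, -1.30141152e-03,
        7.62607915e+01, -1.27996707e+01]), 'joint_velocities': array([ 0.07991312, -0.03535104, -0.16838867,  0.04141363,  0.07744444,
       -0.02720878]), 'joint_efforts': array([ 3.03006716e-03, -4.12366927e+01, -2.59795976e+01, -1.29702230e-04,
        3.23713619e-03,  2.08102983e-05]), 'ee_pos': array([ 170.00056795, -496.54515301,  255.88754699]), 'ee_rot': array([-1.79947061e+02, -1.07310949e-02,  1.88975335e+01]), 'contact_force': array([0.46329505, 0.71179675, 0.04590856]), 'moment': array([-0.05096825,  0.01935383, -0.01035991]), 'finger_gap': 85.19528325652622}
{'camera_matrix': array([[278.2406569 ,   0.        , 255.64119264],
       [  0.        , 278.2406569 , 189.93448363],
       [  0.        ,   0.        ,   1.        ]]), 'position': array([ 235.74192502, -474.3866339 ,  373.5161812 ]), 'rotation': array([ 1.64140532e+02,  9.07438582e-02, -7.10303894e+01])}
0 ((0.0, 0.0), 0.0) nan
  return _methods._mean(a, axis=axis, dtype=dtype,
  ret = ret.dtype.type(ret / rcount)
```

View pics/w1.png

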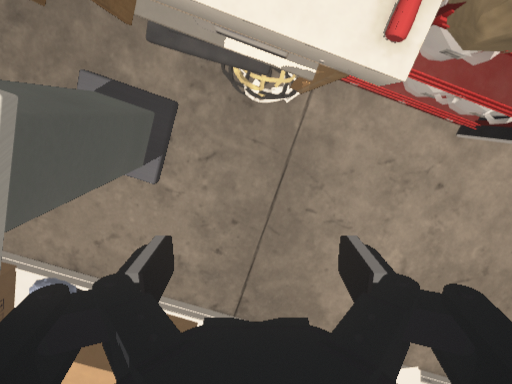

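The arm hasn't moved: the picture is the same floor view as before. The rows were refused, so they probably need every key.

Emit:
servo_tool:
  moves:
    - {"dx": 155.6, "dy": -207.5, "dz": -13.7, "wx": 0, "wy": 0, "wz": 0, "hand": 85}
    - {"dx": 155.6, "dy": -207.5, "dz": -13.7, "wx": 0, "wy": 0, "wz": 0, "hand": 85}
    - {"dx": 155.6, "dy": -207.5, "dz": -13.7, "wx": 0, "wy": 0, "wz": 0, "hand": 85}
    - {"dx": 155.6, "dy": -207.5, "dz": -13.7, "wx": 0, "wy": 0, "wz": 0, "hand": 85}
    - {"dx": 155.6, "dy": -207.5, "dz": -13.7, "wx": 0, "wy": 0, "wz": 0, "hand": 85}
    - {"dx": 155.6, "dy": -207.5, "dz": -13.7, "wx": 0, "wy": 0, "wz": 0, "hand": 85}
    - {"dx": 155.6, "dy": -207.5, "dz": -13.7, "wx": 0, "wy": 0, "wz": 0, "hand": 85}
    - {"dx": 155.6, "dy": -207.5, "dz": -13.7, "wx": 0, "wy": 0, "wz": 0, "hand": 85}

```text
time: 0.87
ee_pos: [250.6, -248.2, 270.4]
ee_rot: [179.9, -0.0, 19.1]
contact_force: [0.7, -0.6, -0.1]
finger_gap: 85.1
```

Emit:
servo_tool:
  moves:
    - {"dx": 269.9, "dy": -140.1, "dz": 0, "wx": 0, "wy": 0, "wz": 0.4, "hand": 85}
    - {"dx": 269.9, "dy": -140.1, "dz": 0, "wx": 0, "wy": 0, "wz": 0.4, "hand": 85}
    - {"dx": 269.9, "dy": -140.1, "dz": 0, "wx": 0, "wy": 0, "wz": 0.4, "hand": 85}
    - {"dx": 269.9, "dy": -140.1, "dz": 0, "wx": 0, "wy": 0, "wz": 0.4, "hand": 85}
    - {"dx": 269.9, "dy": -140.1, "dz": 0, "wx": 0, "wy": 0, "wz": 0.4, "hand": 85}
    - {"dx": 269.9, "dy": -140.1, "dz": 0, "wx": 0, "wy": 0, "wz": 0.4, "hand": 85}
    - {"dx": 269.9, "dy": -140.1, "dz": 0, "wx": 0, "wy": 0, "wz": 0.4, "hand": 85}
    - {"dx": 269.9, "dy": -140.1, "dz": 0, "wx": 0, "wy": 0, "wz": 0.4, "hand": 85}

```text
time: 1.53
ee_pos: [453.4, -38.2, 269.6]
ee_rot: [180.0, -0.0, -4.1]
contact_force: [1.0, -2.0, 0.6]
finger_gap: 84.6
```

Emit:
servo_tool:
  moves:
    - {"dx": 0, "dy": 0, "dz": 0, "wx": 0, "wy": 0, "wz": 0, "hand": 85}
    - {"dx": 0, "dy": 0, "dz": 0, "wx": 0, "wy": 0, "wz": 0, "hand": 85}
    - {"dx": 0, "dy": 0, "dz": 0, "wx": 0, "wy": 0, "wz": 0, "hand": 85}

```text
time: 1.78
ee_pos: [451.7, -40.0, 269.5]
ee_rot: [180.0, 0.1, -4.1]
contact_force: [1.1, -0.4, -0.7]
finger_gap: 85.2
```

Run:
```python
from h import *
from cell import manip
o=manip.observe();print(o['time'],o['ee_pos'],o['ee_rot'],o['joint_pos'])
snap("wrist","w2")
im,d,K,p,R,P=load("w2")
m=(P[...,2]>108)&(P[...,2]<125)&(abs(P[...,0]-480)<45)&(abs(P[...,1]+30)<45)
print(m.sum(),cv2.minEnclosingCircle(P[m][:,:2].astype(np.float32)),np.median(P[m][:,2]))
```

```text
1.7833 [451.73292811 -39.98655019 269.50848998] [ 1.79990668e+02  5.64660580e-02 -4.05121855e+00] [-1.99052466e+01  8.24906560e+00  9.60321585e+01 -2.51749551e-02
  7.57705460e+01  7.41521665e+01]
1949 ((479.8155822753906, -31.836143493652344), 25.073453903198242) 115.88847154587307
```

View pics/w2.png

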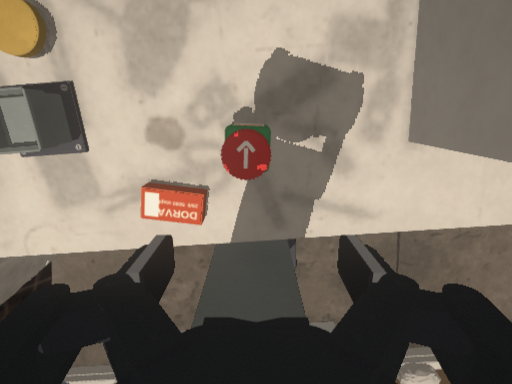

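The wrist picture shows the cap at about (246,154) with its arrow lined up with the tool's x, so the yaw is about -4 degrees. The cap's centre is about (480,-31). The holder is visible at the left, at (40,118).

Run:
```python
from h import *
rel((451.7,-40,269.6),-4.05,(480,-31.3,150),-4.05)
rel((451.7,-40,269.6),-4.05,(480,-31.3,111),-4.05)
```

```text
dx 27.6 dy -10.7 dz 119.6 wz -0.0000 2.9546797526652435
dx 27.6 dy -10.7 dz 158.6 wz -0.0000 3.869060616138574
```

Emit:
servo_tool:
  moves:
    - {"dx": 27.6, "dy": -10.7, "dz": 20, "wx": 0, "wy": 0, "wz": 0, "hand": 85}
    - {"dx": 27.6, "dy": -10.7, "dz": 55, "wx": 0, "wy": 0, "wz": 0, "hand": 85}
    - {"dx": 27.6, "dy": -10.7, "dz": 90, "wx": 0, "wy": 0, "wz": 0, "hand": 85}
    - {"dx": 27.6, "dy": -10.7, "dz": 115, "wx": 0, "wy": 0, "wz": 0, "hand": 85}
    - {"dx": 27.6, "dy": -10.7, "dz": 125, "wx": 0, "wy": 0, "wz": 0, "hand": 85}
    - {"dx": 27.6, "dy": -10.7, "dz": 125, "wx": 0, "wy": 0, "wz": 0, "hand": 85}
    - {"dx": 27.6, "dy": -10.7, "dz": 125, "wx": 0, "wy": 0, "wz": 0, "hand": 85}

```text
time: 2.42
ee_pos: [480.3, -31.2, 146.1]
ee_rot: [180.0, -0.1, -4.1]
contact_force: [0.5, -0.4, 0.9]
finger_gap: 85.5
```

Run:
```python
from h import *
from cell import manip
o=manip.observe();print(o['time'],o['ee_pos'],o['ee_rot'])
snap("wrist","w3")
im,d,K,p,R,P=load("w3")
m=(P[...,2]>108)&(P[...,2]<125)&(abs(P[...,0]-480)<45)&(abs(P[...,1]+30)<45)
print(m.sum(),cv2.minEnclosingCircle(P[m][:,:2].astype(np.float32)),np.median(P[m][:,2]))
```

```text
2.4167 [480.31808286 -31.19424789 146.08573822] [ 1.79980703e+02 -7.01915582e-02 -4.10608390e+00]
5266 ((479.5859375, -31.977554321289062), 25.432737350463867) 115.90811939061719
```

View pics/w3.png

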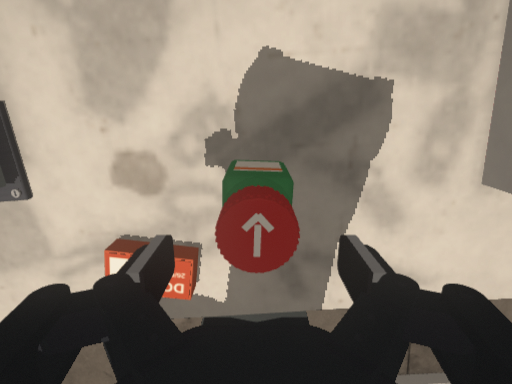

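The cap, at (257,230), is midway between the fingertips at x = 172 and x = 340. I'll go down and close.

Emit:
servo_tool:
  moves:
    - {"dx": 0, "dy": 0, "dz": 20, "wx": 0, "wy": 0, "wz": 0, "hand": 85}
    - {"dx": 0, "dy": 0, "dz": 33, "wx": 0, "wy": 0, "wz": 0, "hand": 85}
    - {"dx": 0, "dy": 0, "dz": 34, "wx": 0, "wy": 0, "wz": 0, "hand": 85}
    - {"dx": 0, "dy": 0, "dz": 34, "wx": 0, "wy": 0, "wz": 0, "hand": 85}

```text
time: 2.8
ee_pos: [480.5, -30.5, 112.1]
ee_rot: [180.0, -0.1, -4.0]
contact_force: [-0.6, -0.2, 0.7]
finger_gap: 85.2
```

Emit:
servo_tool:
  moves:
    - {"dx": 0, "dy": 0, "dz": 0, "wx": 0, "wy": 0, "wz": 0, "hand": 30}
    - {"dx": 0, "dy": 0, "dz": 0, "wx": 0, "wy": 0, "wz": 0, "hand": 30}
    - {"dx": 0, "dy": 0, "dz": 0, "wx": 0, "wy": 0, "wz": 0, "hand": 30}
    - {"dx": 0, "dy": 0, "dz": 0, "wx": 0, "wy": 0, "wz": 0, "hand": 30}
    - {"dx": 0, "dy": 0, "dz": 0, "wx": 0, "wy": 0, "wz": 0, "hand": 30}
    - {"dx": 0, "dy": 0, "dz": 0, "wx": 0, "wy": 0, "wz": 0, "hand": 30}
    - {"dx": 0, "dy": 0, "dz": 0, "wx": 0, "wy": 0, "wz": 0, "hand": 30}
    - {"dx": 0, "dy": 0, "dz": 0, "wx": 0, "wy": 0, "wz": 0, "hand": 30}
  newtons: 60

```text
time: 3.47
ee_pos: [480.3, -30.4, 111.3]
ee_rot: [180.0, -0.1, -4.0]
contact_force: [0.9, -2.7, 4.9]
finger_gap: 46.8
```

Emit:
servo_tool:
  moves:
    - {"dx": 0, "dy": 0, "dz": -8, "wx": 0, "wy": 0, "wz": 0, "hand": 30}
    - {"dx": 0, "dy": 0, "dz": -25, "wx": 0, "wy": 0, "wz": 0, "hand": 30}
    - {"dx": 0, "dy": 0, "dz": -40, "wx": 0, "wy": 0, "wz": 0, "hand": 30}
    - {"dx": 0, "dy": 0, "dz": -40, "wx": 0, "wy": 0, "wz": 0, "hand": 30}
    - {"dx": 0, "dy": 0, "dz": -40, "wx": 0, "wy": 0, "wz": 0, "hand": 30}

```text
time: 3.88
ee_pos: [479.6, -29.8, 150.7]
ee_rot: [-180.0, 0.0, -4.0]
contact_force: [-0.2, -0.0, -4.9]
finger_gap: 46.8
```

Run:
```python
from h import *
from cell import manip
o=manip.observe();print(o['time'],o['ee_pos'],o['ee_rot'],o['contact_force'],o['finger_gap'])
snap("wrist","w4");snap("scene","s4")
im,d,K,p,R,P=load("w4")
m=(P[...,2]>140)&(P[...,2]<165)&(abs(P[...,0]-480)<25)&(abs(P[...,1]+30)<25)
print(m.sum(),np.median(P[m][:,2]))
im=cv2.imread("pics/s4.png")[120:230,250:370]
im=cv2.resize(im,None,fx=5,fy=5,interpolation=2); cv2.imwrite("pics/s4c.png",im)
```

```text
3.8833 [479.61068629 -29.84742627 150.71079519] [-1.79972616e+02  3.30903897e-02 -4.01839917e+00] [-0.1830506  -0.02395168 -4.94048589] 46.78602791023612
9193 154.59138934401193
```

View pics/w4.png

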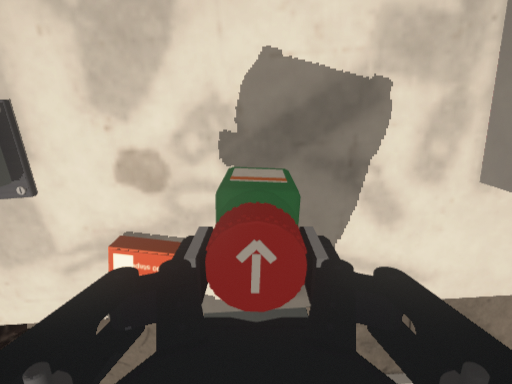

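View pics/s4c.png

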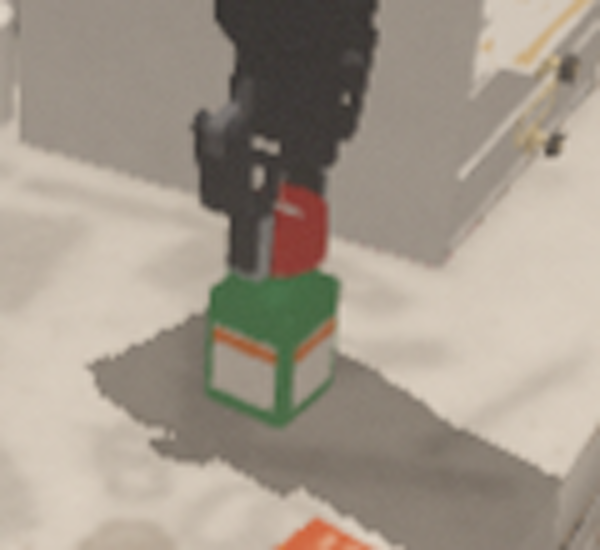

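The bottle hangs straight from the cap. The wrist view has the cap at (256,258) between the pads, and the scene crop shows the bottle clear of the surface. Next I'll go to a hover short of the holder and measure the socket with the same wrist camera.

Run:
```python
from h import *
rel((480,-30.3,151),-4.05,(455,235,232),0)
```

```text
dx -43.7 dy -262.9 dz -81.0 wz -0.0707 6.6789946054743865
```

Emit:
servo_tool:
  moves:
    - {"dx": -5, "dy": -20, "dz": -25, "wx": 0, "wy": 0, "wz": 0, "hand": 30}
    - {"dx": -10, "dy": -50, "dz": -50, "wx": 0, "wy": 0, "wz": -0.02, "hand": 30}
    - {"dx": -15, "dy": -85, "dz": -70, "wx": 0, "wy": 0, "wz": -0.04, "hand": 30}
    - {"dx": -21, "dy": -122, "dz": -81, "wx": 0, "wy": 0, "wz": -0.07, "hand": 30}
    - {"dx": -27, "dy": -160, "dz": -81, "wx": 0, "wy": 0, "wz": -0.07, "hand": 30}
    - {"dx": -33, "dy": -196, "dz": -81, "wx": 0, "wy": 0, "wz": -0.07, "hand": 30}
    - {"dx": -39, "dy": -230, "dz": -81, "wx": 0, "wy": 0, "wz": -0.07, "hand": 30}
    - {"dx": -42, "dy": -250, "dz": -81, "wx": 0, "wy": 0, "wz": -0.07, "hand": 30}

```text
time: 4.65
ee_pos: [454.2, 225.2, 230.7]
ee_rot: [-180.0, 0.2, 0.1]
contact_force: [0.6, 1.6, -4.2]
finger_gap: 47.2
```

Emit:
servo_tool:
  moves:
    - {"dx": 0, "dy": -8, "dz": 0, "wx": 0, "wy": 0, "wz": 0, "hand": 30}
    - {"dx": 0, "dy": -12, "dz": 0, "wx": 0, "wy": 0, "wz": 0, "hand": 30}
    - {"dx": 0, "dy": -12, "dz": 0, "wx": 0, "wy": 0, "wz": 0, "hand": 30}
    - {"dx": 0, "dy": -12, "dz": 0, "wx": 0, "wy": 0, "wz": 0, "hand": 30}
    - {"dx": 0, "dy": -12, "dz": 0, "wx": 0, "wy": 0, "wz": 0, "hand": 30}

```text
time: 5.07
ee_pos: [455.9, 233.1, 231.8]
ee_rot: [180.0, 0.0, -0.1]
contact_force: [0.4, -0.7, -3.8]
finger_gap: 47.2
```

Run:
```python
from h import *
from cell import manip
o=manip.observe();print(o['time'],o['ee_pos'],o['ee_rot'],o['contact_force'],o['finger_gap'])
snap("wrist","w5")
```

```text
5.0667 [455.8536238  233.0590927  231.79661747] [ 1.79979986e+02  2.47462374e-02 -9.67467634e-02] [ 0.38568528 -0.67807426 -3.7514695 ] 47.189303368137274
```

View pics/w5.png

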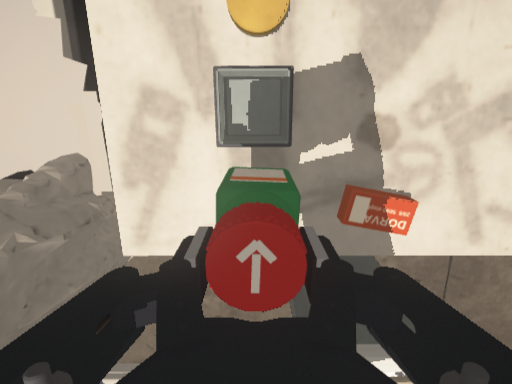

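The wrist picture shows the whole holder, with its lip spanning about (215-293, 66-147), square to the picture. The bottle hangs in front of it.

Run:
```python
from h import *
im,d,K,p,R,P=load("w5")
X,Y,Z=P[...,0],P[...,1],P[...,2]
near=(abs(X-530)<60)&(abs(Y-235)<60)
for lo,hi in((69,75),(64,75),(55,75)):
    m=near&(Z>lo)&(Z<hi); print("lip",m.sum(),cv2.minAreaRect(P[m][:,:2].astype(np.float32)),P[m].min(0).round(1),P[m].max(0).round(1))
m=near&(Z>37)&(Z<43); print("floor",P[m].min(0).round(1),P[m].max(0).round(1))
m=near&(Z>5)&(Z<11); print("base",P[m].min(0).round(1),P[m].max(0).round(1))
m=(abs(X-455)<30)&(abs(Y-233)<30)&(Z>232)&(Z<238)
print("captop",m.sum(),cv2.minEnclosingCircle(P[m][:,:2].astype(np.float32)),np.median(Z[m]))
i=im.astype(int);g=(i[...,1]>i[...,0]+30)&(i[...,1]>i[...,2]+30)&(Z>100)
print("green",P[g].min(0).round(1),P[g].max(0).round(1))
g2=g&(Z<188);pts=P[g2]; print(len(pts),np.percentile(pts,[1,99],axis=0).round(1))
cv2.imwrite("pics/w5c.png",cv2.resize(im[55:205,195:315,::-1],None,fx=4.5,fy=4,interpolation=2))
```

```text
lip 1232 ((529.3023071289062, 235.8112335205078), (69.51070404052734, 69.91290283203125), 0.9736735820770264) [494.3 200.8  69. ] [564.4 270.9  74.1]
lip 2037 ((529.3023071289062, 235.8112335205078), (69.51070404052734, 69.91290283203125), 0.9736735820770264) [494.3 200.8  64. ] [564.4 270.9  74.1]
lip 2279 ((529.3023071289062, 235.8112335205078), (69.51070404052734, 69.91290283203125), 0.9736735820770264) [494.3 200.8  55. ] [564.4 270.9  74.1]
floor [501.7 207.5  37.5] [557.2 264.   43. ]
base [483.5 189.7   5.1] [575.4 282.   10.7]
captop 8024 ((461.2170715332031, 232.9635009765625), 30.518888473510742) 235.70710792189305
green [459.9 205.9 130.3] [482.2 256.7 200.5]
535 [[467.2 206.5 134.7]
 [482.  252.5 187.9]]
```

View pics/w5c.png

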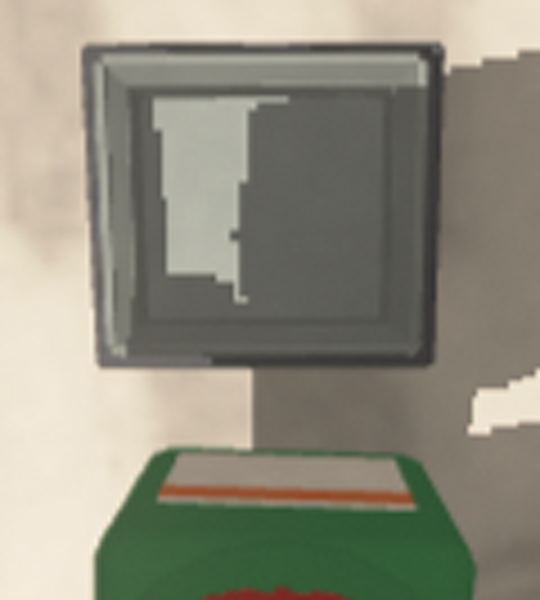

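Run:
```python
from h import *
im,d,K,p,R,P=load("w5")
X,Y,Z=P[...,0],P[...,1],P[...,2]
m=(abs(X-480)<8)&(abs(Y-233)<30)&(Z>122)&(Z<186)
Q=P[m]; print(len(Q),Q.min(0),Q.max(0))
A=np.c_[Q[:,1]-233,Q[:,2]-150,np.ones(len(Q))]; c=np.linalg.lstsq(A,Q[:,0],rcond=None)[0]
print("yaw",np.degrees(-np.arctan(c[0])),"tilt",np.degrees(np.arctan(c[1])),"x face at z150",c[2],np.std(Q[:,0]-A@c))
for a in range(120,200,6):
    s=(Z>a)&(Z<a+6)&(abs(X-465)<25)&(abs(Y-233)<40); 
    if s.sum()>10: print(a,s.sum(),P[s][:,1].min().round(1),P[s][:,1].max().round(1),P[s][:,0].max().round(1))
n=(abs(X-530)<60)&(abs(Y-235)<60)&(Z>4)&(Z<74)
for y0 in range(192,282,10):
    s=n&(abs(Y-y0)<5);print(y0,X[s].min().round(1),X[s].max().round(1))
```

```text
1327 [478.58597521 206.34071625 122.98737207] [482.47693264 255.94578155 185.97832896]
yaw -1.9745013278709378 tilt -0.1845543814810239 x face at z150 481.3029334328329 0.44893637635289485
120 18 206.3 253.9 481.7
126 64 206.8 255.0 482.0
132 94 206.4 254.4 482.2
138 96 206.7 255.5 482.2
144 110 206.6 255.5 482.4
150 115 206.7 254.9 482.4
156 119 206.9 255.6 482.2
162 138 206.9 255.5 482.5
168 207 206.9 255.4 482.4
174 170 207.2 255.5 482.1
180 196 207.4 255.9 482.1
186 974 205.7 257.7 482.2
192 692 207.8 256.7 480.6
198 132 215.3 248.2 478.1
192 484.9 575.2
202 484.9 575.3
212 483.6 575.4
222 483.5 575.4
232 483.5 575.3
242 483.5 575.4
252 483.6 575.5
262 483.6 574.2
272 483.6 574.1
```

Emit:
servo_tool:
  moves:
    - {"dx": 30, "dy": -2, "dz": 5, "wx": 0, "wy": 0, "wz": -0.035, "hand": 30}
    - {"dx": 60, "dy": -3.7, "dz": 15, "wx": 0, "wy": 0, "wz": -0.035, "hand": 30}
    - {"dx": 74, "dy": -3.7, "dz": 30, "wx": 0, "wy": 0, "wz": -0.035, "hand": 30}
    - {"dx": 74, "dy": -3.7, "dz": 33, "wx": 0, "wy": 0, "wz": -0.035, "hand": 30}
    - {"dx": 74, "dy": -3.7, "dz": 33, "wx": 0, "wy": 0, "wz": -0.035, "hand": 30}
    - {"dx": 74, "dy": -3.7, "dz": 33, "wx": 0, "wy": 0, "wz": -0.035, "hand": 30}

```text
time: 5.62
ee_pos: [529.3, 237.4, 199.3]
ee_rot: [180.0, 0.0, 2.0]
contact_force: [0.0, 0.8, -2.8]
finger_gap: 46.9
```

Run:
```python
from h import *
from cell import manip
o=manip.observe();print(o['time'],o['ee_pos'],o['ee_rot'],o['contact_force'],o['finger_gap'])
for n in("wrist","scene","top"): snap(n,n[0]+"6")
a=cv2.imread("pics/s6.png")[160:290,180:310]; b=cv2.imread("pics/w6.png")[130:260,190:320]
cv2.imwrite("pics/c6.png",np.hstack([cv2.resize(x,(400,400),interpolation=2) for x in(a,b)]))
im,d,K,p,R,P=load("w6");X,Y,Z=P[...,0],P[...,1],P[...,2]
m=(abs(X-555)<8)&(abs(Y-236)<30)&(Z>92)&(Z<156);Q=P[m]
A=np.c_[Q[:,1]-236,np.ones(len(Q))]; c=np.linalg.lstsq(A,Q[:,0],rcond=None)[0];print("yaw",np.degrees(-np.arctan(c[0])),c[1]-26,Q[:,1].min(),Q[:,1].max())
s=(Z>148)&(Z<160)&(abs(X-535)<25)&(abs(Y-236)<40);print(Y[s].min(),Y[s].max())
s=(abs(X-530)<60)&(abs(Y-236)<60)&(Z>64)&(Z<76);print(P[s].min(0),P[s].max(0))
```

```text
5.6167 [529.32710816 237.41253099 199.25693591] [1.79999023e+02 2.06365991e-02 1.95999831e+00] [ 0.02494213  0.84849147 -2.77154526] 46.85596342330778
yaw 0.1053793572549666 528.6069827800495 210.76886403410703 262.08597144958753
210.66504347033236 262.1487600327384
[534.98258479 200.97095562  64.31918384] [564.27140945 270.08410483  72.75077894]
```

View pics/c6.png

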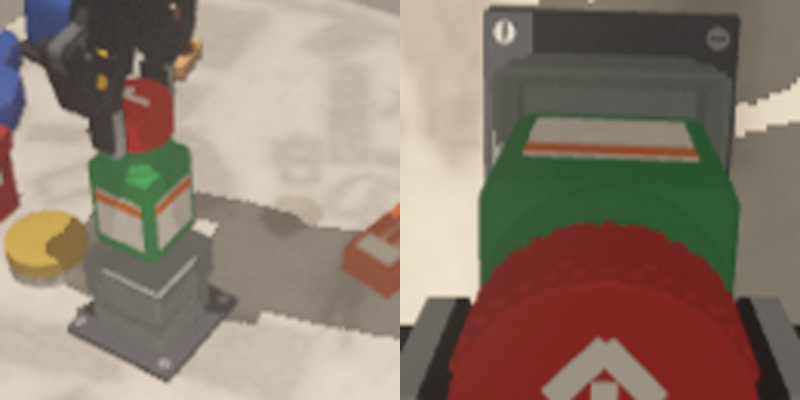

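The scene crop shows the bottle square above the socket, and the wrist crop shows an even lip gap on the left and right. Both measured offsets are under 1 mm. I'll correct by about 0.7 mm and lower.

Emit:
servo_tool:
  moves:
    - {"dx": 0.6, "dy": 0.6, "dz": 8, "wx": 0, "wy": 0, "wz": 0, "hand": 30}
    - {"dx": 0.6, "dy": 0.6, "dz": 16, "wx": 0, "wy": 0, "wz": 0, "hand": 30}
    - {"dx": 0.6, "dy": 0.6, "dz": 23, "wx": 0, "wy": 0, "wz": 0, "hand": 30}
    - {"dx": 0.6, "dy": 0.6, "dz": 29, "wx": 0, "wy": 0, "wz": 0, "hand": 30}
    - {"dx": 0.6, "dy": 0.6, "dz": 34, "wx": 0, "wy": 0, "wz": 0, "hand": 30}
    - {"dx": 0.6, "dy": 0.6, "dz": 34, "wx": 0, "wy": 0, "wz": 0, "hand": 30}

```text
time: 6.27
ee_pos: [529.7, 237.1, 163.6]
ee_rot: [180.0, 0.1, 2.0]
contact_force: [-0.1, -0.4, -4.0]
finger_gap: 46.7
```

Emit:
servo_tool:
  moves:
    - {"dx": 0, "dy": 0, "dz": 4, "wx": 0, "wy": 0, "wz": 0, "hand": 30}
    - {"dx": 0, "dy": 0, "dz": 7, "wx": 0, "wy": 0, "wz": 0, "hand": 30}
    - {"dx": 0, "dy": 0, "dz": 9.5, "wx": 0, "wy": 0, "wz": 0, "hand": 30}
    - {"dx": 0, "dy": 0, "dz": 9.5, "wx": 0, "wy": 0, "wz": 0, "hand": 30}
    - {"dx": 0, "dy": 0, "dz": 9.5, "wx": 0, "wy": 0, "wz": 0, "hand": 30}

```text
time: 6.68
ee_pos: [530.3, 237.3, 155.5]
ee_rot: [-180.0, 0.0, 2.0]
contact_force: [0.1, -0.5, -3.5]
finger_gap: 47.2
```

Emit:
servo_tool:
  moves:
    - {"dx": 0, "dy": 0, "dz": 1, "wx": 0, "wy": 0, "wz": 0, "hand": 30}
    - {"dx": 0, "dy": 0, "dz": 2, "wx": 0, "wy": 0, "wz": 0, "hand": 30}
    - {"dx": 0, "dy": 0, "dz": 2, "wx": 0, "wy": 0, "wz": 0, "hand": 30}
    - {"dx": 0, "dy": 0, "dz": 2, "wx": 0, "wy": 0, "wz": 0, "hand": 30}

```text
time: 7.02
ee_pos: [530.2, 237.3, 153.5]
ee_rot: [-180.0, 0.0, 2.0]
contact_force: [0.9, -0.5, -4.1]
finger_gap: 46.9
```

Emit:
servo_tool:
  moves:
    - {"dx": 0, "dy": 0, "dz": 1, "wx": 0, "wy": 0, "wz": 0, "hand": 30}
    - {"dx": 0, "dy": 0, "dz": 1, "wx": 0, "wy": 0, "wz": 0, "hand": 30}
    - {"dx": 0, "dy": 0, "dz": 1, "wx": 0, "wy": 0, "wz": 0, "hand": 30}

```text
time: 7.27
ee_pos: [530.2, 237.3, 152.5]
ee_rot: [180.0, 0.0, 2.0]
contact_force: [0.3, 0.5, -3.9]
finger_gap: 46.5
```

Emit:
servo_tool:
  moves:
    - {"dx": 0, "dy": 0, "dz": 0.7, "wx": 0, "wy": 0, "wz": 0, "hand": 30}
    - {"dx": 0, "dy": 0, "dz": 0.7, "wx": 0, "wy": 0, "wz": 0, "hand": 30}
    - {"dx": 0, "dy": 0, "dz": 0.7, "wx": 0, "wy": 0, "wz": 0, "hand": 30}

```text
time: 7.52
ee_pos: [530.4, 237.2, 152.3]
ee_rot: [180.0, -0.0, 2.0]
contact_force: [-0.9, -1.1, 1.5]
finger_gap: 46.8
```

Emit:
servo_tool:
  moves:
    - {"dx": 0, "dy": 0, "dz": 0.7, "wx": 0, "wy": 0, "wz": 0, "hand": 30}
    - {"dx": 0, "dy": 0, "dz": 0.7, "wx": 0, "wy": 0, "wz": 0, "hand": 30}
    - {"dx": 0, "dy": 0, "dz": 0.7, "wx": 0, "wy": 0, "wz": 0, "hand": 30}

```text
time: 7.77
ee_pos: [530.4, 237.2, 151.6]
ee_rot: [-180.0, -0.0, 2.0]
contact_force: [-2.0, -1.8, 4.6]
finger_gap: 46.9
```

Run:
```python
from h import *
from cell import manip
o=manip.observe();print(o['time'],o['ee_pos'],o['ee_rot'],o['contact_force'],o['moment'])
for n in("wrist","scene"): snap(n,n[0]+"7")
a=cv2.imread("pics/s7.png")[160:290,180:310]; b=cv2.imread("pics/w7.png")[130:260,190:320]
cv2.imwrite("pics/c7.png",np.hstack([cv2.resize(x,(400,400),interpolation=2) for x in(a,b)]))
```

```text
7.7667 [530.41990453 237.2315463  151.60083861] [-1.79997895e+02 -4.60715471e-02  1.99140298e+00] [-2.00526985 -1.77235806  4.61160239] [-0.25022965  0.36546048 -0.0626986 ]
```

View pics/c7.png

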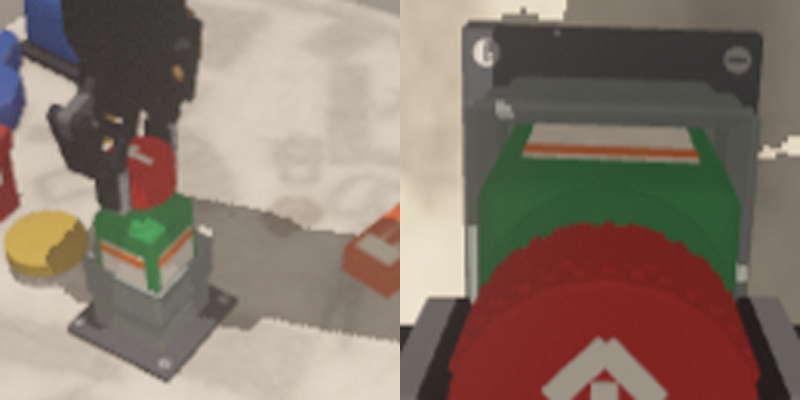

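The bottle is in the socket: the wrist crop shows its label face inside the lip and the scene crop shows it sunk in. The force changed sign at TCP z 152, which is the expected seated height. I'll ease off and dwell for step 1.

Emit:
servo_tool:
  moves:
    - {"dx": 0, "dy": 0, "dz": -0.4, "wx": 0, "wy": 0, "wz": 0, "hand": 30}
    - {"dx": 0, "dy": 0, "dz": -0.4, "wx": 0, "wy": 0, "wz": 0, "hand": 30}
    - {"dx": 0, "dy": 0, "dz": -0.4, "wx": 0, "wy": 0, "wz": 0, "hand": 30}
    - {"dx": 0, "dy": 0, "dz": -0.4, "wx": 0, "wy": 0, "wz": 0, "hand": 30}
    - {"dx": 0, "dy": 0, "dz": -0.4, "wx": 0, "wy": 0, "wz": 0, "hand": 30}
    - {"dx": 0, "dy": 0, "dz": -0.4, "wx": 0, "wy": 0, "wz": 0, "hand": 30}
  newtons: 90

```text
time: 8.37
ee_pos: [530.3, 237.3, 151.5]
ee_rot: [180.0, -0.0, 2.0]
contact_force: [-1.1, -1.9, 3.6]
finger_gap: 46.7
```

Emit:
servo_tool:
  moves:
    - {"dx": 0, "dy": 0, "dz": 1.5, "wx": 0, "wy": 0, "wz": 0, "hand": 30}
    - {"dx": 0, "dy": 0, "dz": 3, "wx": 0, "wy": 0, "wz": 0, "hand": 30}
    - {"dx": 0, "dy": 0, "dz": 4.5, "wx": 0, "wy": 0, "wz": 0, "hand": 30}
    - {"dx": 0, "dy": 0, "dz": 5, "wx": 0, "wy": 0, "wz": 0, "hand": 30}
    - {"dx": 0, "dy": 0, "dz": 5, "wx": 0, "wy": 0, "wz": 0, "hand": 30}

```text
time: 8.78
ee_pos: [530.4, 237.2, 147.0]
ee_rot: [180.0, -0.0, 2.0]
contact_force: [-2.7, -2.8, 9.4]
finger_gap: 46.4
```

Emit:
servo_tool:
  moves:
    - {"dx": 0, "dy": 0, "dz": 1.0, "wx": 0, "wy": 0, "wz": 0, "hand": 30}
    - {"dx": 0, "dy": 0, "dz": 1.5, "wx": 0, "wy": 0, "wz": 0, "hand": 30}
    - {"dx": 0, "dy": 0, "dz": 1.5, "wx": 0, "wy": 0, "wz": 0, "hand": 30}
    - {"dx": 0, "dy": 0, "dz": 1.5, "wx": 0, "wy": 0, "wz": 0, "hand": 30}

```text
time: 9.12
ee_pos: [530.7, 237.2, 146.8]
ee_rot: [180.0, -0.1, 2.0]
contact_force: [-4.4, -3.6, 17.0]
finger_gap: 46.4
```

At the stop: z has stalled and the force is 17 N. I'll keep pressing and twist.

Emit:
servo_tool:
  moves:
    - {"dx": -0.2, "dy": 0.2, "dz": 0.2, "wx": 0, "wy": 0, "wz": -0.08, "hand": 30}
    - {"dx": -0.4, "dy": 0.4, "dz": 0.2, "wx": 0, "wy": 0, "wz": -0.16, "hand": 30}
    - {"dx": -0.4, "dy": 0.4, "dz": 0.2, "wx": 0, "wy": 0, "wz": -0.24, "hand": 30}
    - {"dx": -0.4, "dy": 0.4, "dz": 0.2, "wx": 0, "wy": 0, "wz": -0.32, "hand": 30}
    - {"dx": -0.4, "dy": 0.4, "dz": 0.2, "wx": 0, "wy": 0, "wz": -0.4, "hand": 30}
    - {"dx": -0.4, "dy": 0.4, "dz": 0.2, "wx": 0, "wy": 0, "wz": -0.4, "hand": 30}

```text
time: 9.62
ee_pos: [531.1, 237.4, 146.6]
ee_rot: [180.0, -0.3, 25.1]
contact_force: [0.2, -0.4, 14.0]
finger_gap: 46.2
```

Run:
```python
from h import *
from cell import manip
o=manip.observe();print(o['time'],o['ee_pos'],o['ee_rot'],o['contact_force'],o['moment'],o['joint_pos'])
for n in("wrist","scene","top"): snap(n,n[0]+"8")
a=cv2.imread("pics/s8.png")[160:290,180:310]; b=cv2.imread("pics/w8.png")[130:320,160:350]
cv2.imwrite("pics/c8.png",np.hstack([cv2.resize(x,(400,400),interpolation=2) for x in(a,b)]))
```

```text
9.6167 [531.10815832 237.44065603 146.60398256] [179.98177575  -0.28841894  25.14666693] [ 0.15372095 -0.40398121 13.99921654] [ 0.11932634  0.07319961 -0.0007075 ] [1.25379937e+01 3.07086250e+01 8.40280010e+01 4.98532052e-02
 6.49779407e+01 7.73703989e+01]
```

View pics/c8.png

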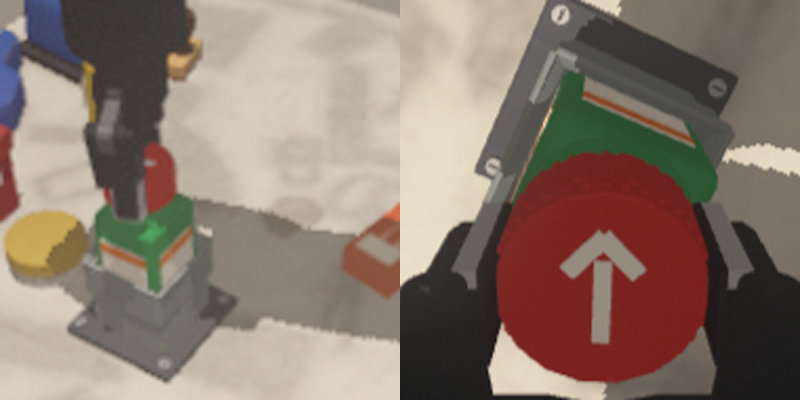

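The arrow still lies along the tool's axis, and the bottle stays square in the holder, so the cap turns without slipping. I'll continue to about 71 degrees.

Emit:
servo_tool:
  moves:
    - {"dx": 0, "dy": 0, "dz": 0.2, "wx": 0, "wy": 0, "wz": -0.11, "hand": 30}
    - {"dx": 0, "dy": 0, "dz": 0.2, "wx": 0, "wy": 0, "wz": -0.22, "hand": 30}
    - {"dx": 0, "dy": 0, "dz": 0.2, "wx": 0, "wy": 0, "wz": -0.33, "hand": 30}
    - {"dx": 0, "dy": 0, "dz": 0.2, "wx": 0, "wy": 0, "wz": -0.44, "hand": 30}
    - {"dx": 0, "dy": 0, "dz": 0.2, "wx": 0, "wy": 0, "wz": -0.55, "hand": 30}
    - {"dx": 0, "dy": 0, "dz": 0.2, "wx": 0, "wy": 0, "wz": -0.66, "hand": 30}
    - {"dx": 0, "dy": 0, "dz": 0.2, "wx": 0, "wy": 0, "wz": -0.74, "hand": 30}
    - {"dx": 0, "dy": 0, "dz": 0.2, "wx": 0, "wy": 0, "wz": -0.81, "hand": 30}

```text
time: 10.43
ee_pos: [531.1, 237.6, 146.6]
ee_rot: [179.8, -0.2, 71.5]
contact_force: [0.3, 1.4, 14.1]
finger_gap: 46.2
```

Emit:
servo_tool:
  moves:
    - {"dx": 0, "dy": 0, "dz": 0, "wx": 0, "wy": 0, "wz": 0, "hand": 30}
    - {"dx": 0, "dy": 0, "dz": 0, "wx": 0, "wy": 0, "wz": 0, "hand": 30}
    - {"dx": 0, "dy": 0, "dz": 0, "wx": 0, "wy": 0, "wz": 0, "hand": 30}

```text
time: 10.68
ee_pos: [531.1, 237.6, 146.6]
ee_rot: [179.8, -0.2, 71.3]
contact_force: [0.4, 2.7, 15.6]
finger_gap: 46.6
```

Run:
```python
from h import *
from cell import manip
o=manip.observe();print(o['time'],o['ee_pos'],o['ee_rot'],o['contact_force'],o['moment'],o['joint_pos'])
for n in("wrist","scene","top"): snap(n,n[0]+"9")
a=cv2.imread("pics/s9.png")[160:290,180:310]; b=cv2.imread("pics/w9.png")[130:320,160:350]
cv2.imwrite("pics/c9.png",np.hstack([cv2.resize(x,(400,400),interpolation=2) for x in(a,b)]))
```

```text
10.6833 [531.09763229 237.56505829 146.61177216] [179.77535177  -0.19696413  71.32645227] [ 0.36203018  2.7420317  15.6255856 ] [0.15232858 0.194202   0.00755894] [1.25476752e+01 3.07082587e+01 8.40273442e+01 5.73806781e-02
 6.49702001e+01 3.11974653e+01]
```

View pics/c9.png

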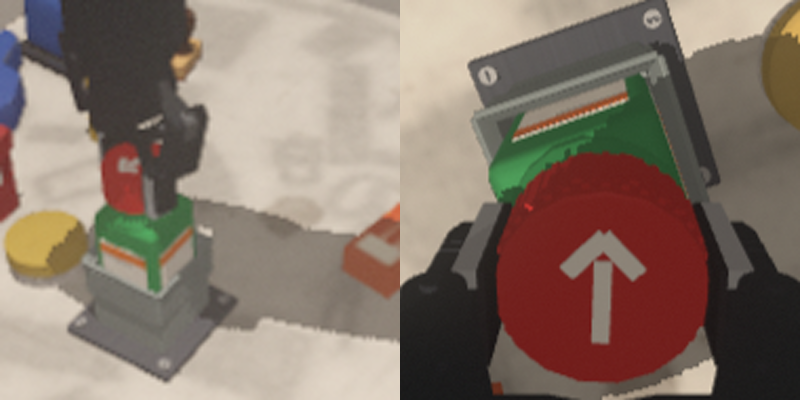

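The arrow is still along the tool at yaw 71, with the bottle square in the socket. I'll lift slowly first and watch the force.

Emit:
servo_tool:
  moves:
    - {"dx": 0, "dy": 0, "dz": -3, "wx": 0, "wy": 0, "wz": 0, "hand": 30}
    - {"dx": 0, "dy": 0, "dz": -6, "wx": 0, "wy": 0, "wz": 0, "hand": 30}
    - {"dx": 0, "dy": 0, "dz": -9, "wx": 0, "wy": 0, "wz": 0, "hand": 30}
    - {"dx": 0, "dy": 0, "dz": -12, "wx": 0, "wy": 0, "wz": 0, "hand": 30}
    - {"dx": 0, "dy": 0, "dz": -12, "wx": 0, "wy": 0, "wz": 0, "hand": 30}

```text
time: 11.25
ee_pos: [529.7, 236.9, 156.5]
ee_rot: [-180.0, 0.0, 71.3]
contact_force: [-0.1, 0.5, -0.3]
finger_gap: 46.4
```

Emit:
servo_tool:
  moves:
    - {"dx": 0, "dy": 0, "dz": -8, "wx": 0, "wy": 0, "wz": 0, "hand": 30}
    - {"dx": 0, "dy": 0, "dz": -20, "wx": 0, "wy": 0, "wz": 0, "hand": 30}
    - {"dx": 0, "dy": 0, "dz": -35, "wx": 0, "wy": 0, "wz": 0, "hand": 30}
    - {"dx": 0, "dy": 0, "dz": -50, "wx": 0, "wy": 0, "wz": 0, "hand": 30}
    - {"dx": 0, "dy": 0, "dz": -60, "wx": 0, "wy": 0, "wz": 0, "hand": 30}
    - {"dx": 0, "dy": 0, "dz": -65, "wx": 0, "wy": 0, "wz": 0, "hand": 30}
    - {"dx": 0, "dy": 0, "dz": -65, "wx": 0, "wy": 0, "wz": 0, "hand": 30}
    - {"dx": 0, "dy": 0, "dz": -65, "wx": 0, "wy": 0, "wz": 0, "hand": 30}

```text
time: 11.92
ee_pos: [529.6, 236.8, 221.1]
ee_rot: [-180.0, 0.0, 71.3]
contact_force: [-0.8, 0.5, -0.8]
finger_gap: 46.4
```

Emit:
servo_tool:
  moves:
    - {"dx": 0, "dy": 0, "dz": 0, "wx": 0, "wy": 0, "wz": 0, "hand": 30}
    - {"dx": 0, "dy": 0, "dz": 0, "wx": 0, "wy": 0, "wz": 0, "hand": 30}
    - {"dx": 0, "dy": 0, "dz": 0, "wx": 0, "wy": 0, "wz": 0, "hand": 30}
    - {"dx": 0, "dy": 0, "dz": 0, "wx": 0, "wy": 0, "wz": 0, "hand": 30}

```text
time: 12.25
ee_pos: [529.7, 236.8, 221.2]
ee_rot: [-180.0, 0.0, 71.3]
contact_force: [-0.7, 0.4, -0.4]
finger_gap: 46.4
```

Run:
```python
from h import *
from cell import manip
o=manip.observe();print(o['time'],o['ee_pos'],o['ee_rot'],o['contact_force'],o['finger_gap'],abs(o['joint_velocities']).max())
for n in("wrist","scene"): snap(n,n[0]+"10")
a=cv2.imread("pics/s10.png")[140:270,180:310]; b=cv2.imread("pics/w10.png")[:380,60:440]
cv2.imwrite("pics/c10.png",np.hstack([cv2.resize(x,(400,400),interpolation=2) for x in(a,b)]))
```

```text
12.25 [529.73833064 236.8323081  221.18765054] [-1.79963014e+02  2.05831017e-02  7.13217367e+01] [-0.67734894  0.39904065 -0.38173818] 46.40367979905573 0.2552055534102667
```

View pics/c10.png

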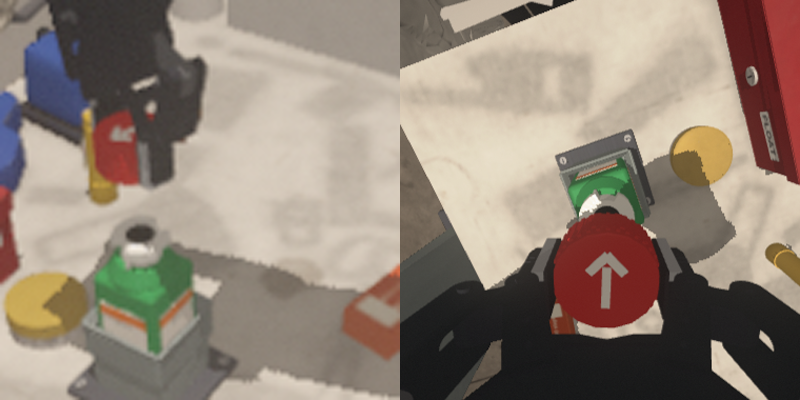

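View pics/s10.png

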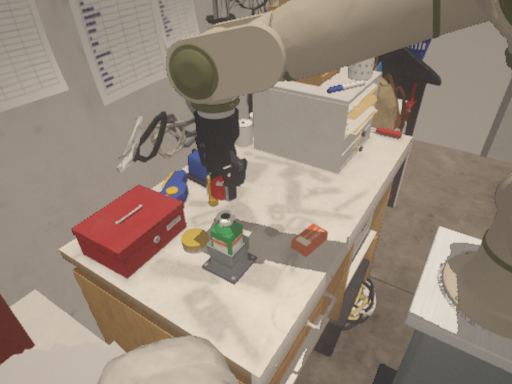

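The cap is off and held upright, the white neck is bare, and the bottle is standing in the socket. The tin and box haven't moved and nothing is swaying, so I'll hand in.

```bash
python3 -c "
from cell import manip
print(manip.sign_off())"
```

```text
the job is handed in; nothing more can be done
None
```

I handed the job in at about 12.4 s of the 51 s. The bottle stands in the holder's socket and the gripper holds the red cap upright about 6 cm above its mouth. The sign-off gave no verdict.

- **Seating:** I lifted the bottle by its locked cap and lowered it into the socket. The force changed sign at tool height 152 mm, which is the expected seated height.
- **Opening:** I pressed the cap to the stop, where it stalled about 5.5 mm down at 17 N. Keeping about 14 N on it, I twisted the gripper from 2 to 71 degrees anticlockwise; the arrow stayed in line with the gripper throughout. The cap then lifted off with almost no resistance.
- **Final state:** The rim is about 59 mm above the mouth, worked out from the tool height. The arm was still, with 46.4 mm between the fingers and only about the cap's weight on the wrist. The last pictures show the neck bare, the bottle square in the socket and the bystanders in view apparently where they started. I checked those by eye and did not measure them again.

**Checks that disagreed:**
- The top and wrist cameras differed by 1 to 2 mm on the cap's and holder's positions. I used the wrist camera for the final alignment, comparing bottle and holder in the same picture.
- The finger opening read about 46.5 mm on a 50 mm cap. I did not find out why, but the grip never slipped.
- While seating, the force rose to about 4.6 N. I eased off 0.4 mm and waited 0.5 s, but it still read 3.6 N, just under the 4 N at which the cap starts to give. I took the cap as not pressed but did not measure its height then.
- My first move calls were refused because each row needs every value filled in; nothing moved.

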